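Close up the cookie canisters with drying packets

TASK

Close up the cookies for the night: in each of the two canisters that have cookies in them, lay one drying packet on the cookies and then put on the lid that fits it, level and fully down. Leave the small empty canister open, and its lid where it lies.

Things in the scene. Friction and masses are not known exactly. Their poses are not given: they have to be found in the camera images.
- round_canister: Large round grey stoneware canister with cookies in it, open: 118 mm across, 68 mm tall, wall 5 mm, 108 mm across inside. Origin: centre of its underside; z up. Two cookies, fixed in it one on the other; their domed top is 42 mm above the canister's underside. Loose, 0.9 kg.
- square_canister: Square grey stoneware canister, rounded corners, cookies in it, open: 106 x 106 mm, 68 mm tall, wall 5 mm, 96 x 96 mm inside. Origin: centre of its underside; x and y square to its sides, z up. Two cookies, fixed in it one on the other; their domed top is 42 mm above the canister's underside. Loose, 0.9 kg.
- small_canister: Small round grey stoneware canister, empty and open: 94 mm across, 68 mm tall. Origin: centre of its underside; z up. Loose, 0.85 kg.
- round_lid_knob (a point): Large round wooden lid 118 mm across, 5 mm thick, lying on its tapered plug (10 mm deep, foot 90 mm, top 102 mm wide); round knob 26 mm across, 30 mm high, on top. Weighs 0.12 kg. Point: on the knob's axis, to grip, 22 mm above the plate, 8 mm below the knob's top, 37 mm above the lid's underside; z up. Fitted: 95 mm above the foot of the round canister.
- square_lid_knob (a point): Square wooden lid 106 x 106 mm, 5 mm thick, lying on its tapered plug (10 mm deep, foot 78 mm, top 90 mm wide); square knob 26 x 26 mm, 30 mm high, on top. Weighs 0.12 kg. Point: on the knob's axis, to grip, 22 mm above the plate, 8 mm below the knob's top, 37 mm above the lid's underside; x, y square to plate and knob. Fitted: 95 mm above the foot of the square canister (any quarter turn).
- small_lid_knob (a point): Small round wooden lid, 94 mm across, lying plug down, with a round knob like the large one's; it belongs to the small empty canister. Point: on the knob's axis, 37 mm above the lid's underside; z up. It stays where it lies.
- packet_a_center (a point): White drying packet with blue print, a stiff pad 36 x 50 x 9 mm, lying flat. Point: its centre, 4.5 mm above its underside; x along the 36 mm width, y along the 50 mm length, z up. The two packets are alike; either may go in either canister.
- packet_b_center (a point): White drying packet with blue print, a stiff pad 36 x 50 x 9 mm, lying flat. Point: its centre, 4.5 mm above its underside; x along the 36 mm width, y along the 50 mm length, z up. The two packets are alike; either may go in either canister.
Not all that is in view belongs to the job. Leave any purple look-alike of the part that bears packet_b_center alone.

How it is judged:
At the end, for the whole second after the job is handed in: Round and square canister each hold one packet (within 40 mm of the axis) under their own lid: centred to 8 mm, level to 0.06 rad, down on the rim (height within 4.5 mm). Canisters upright (0.05 rad) and still; the small lid within 30 mm of its start ((((z of packet_a_center in the frame of round_canister between 0.03 and 0.058 m and horizontal distance between packet_a_center and round_canister below 0.04 m) and (z of packet_b_center in the frame of square_canister between 0.03 and 0.058 m and horizontal distance between packet_b_center and square_canister below 0.04 m)) or ((z of packet_b_center in the frame of round_canister between 0.03 and 0.058 m and horizontal distance between packet_b_center and round_canister below 0.04 m) and (z of packet_a_center in the frame of square_canister between 0.03 and 0.058 m and horizontal distance between packet_a_center and square_canister below 0.04 m))) and z of round_lid_knob in the frame of round_canister between 0.0905 and 0.0995 m and horizontal distance between round_lid_knob and round_canister below 0.008 m and angle between each of round_lid_knob, square_lid_knob's own z axis and vertical below 0.06 rad and z of square_lid_knob in the frame of square_canister between 0.0905 and 0.0995 m and horizontal distance between square_lid_knob and square_canister below 0.008 m and angle between each of round_canister, square_canister, small_canister's own z axis and vertical below 0.05 rad and linear speed of each of round_canister, square_canister, small_canister below 0.01 m/s and distance of small_lid_knob from where it was at the start of the episode below 0.03 m); the robot touches nothing.
It fails at once if a canister is tipped over (angle between any of round_canister, square_canister, small_canister's own z axis and vertical above 0.35 rad).
It also fails if it takes over 99 s, if anything falls off the work surface, if the arm or the gripper's body presses on something with over 40 N, if the wrist force passes 120 N, or if a joint passes its speed limit or range.

ROBOT

A 7-joint arm with a two-finger parallel gripper is mounted at the origin on the work surface; the furniture and walls round the work are solid. World frame = base frame: x ahead of the robot, y to its left, z up, the work surface at z = 0. Lengths are in m, angles in rad, forces in N, time in s.
With the tool pointing down it reaches from about 0.425 to 0.95 m from the base axis. Payload 4.7 kg.
Tool frame: the origin (TCP) lies on the centre line of the jaws, within the pads' length; the fingertips stand robot.nose_length ahead of it and the grasp point (between the pads) lies 8 mm behind it (robot.nose_length is the distance from the TCP to the fingertips, in m); z points along the fingers, y is the line along which they close (so a half turn about z gives the same grasp; the last joint's range is limited). The gripper opens to 85 mm and grips with 20 to 120 N. Pads are 22 mm wide; open, the fingers measure 114 mm over their backs; the gripper's body (76 mm by 85 mm) begins 54 mm behind the grasp point. The pads swing forward as they close: fully open they stand 13 mm farther back than shut.
Start: joints at [1.102, 0.469, -0.049, 1.532, 0.024, 1.141, -0.082], TCP at [0.287, -0.611, 0.242] pointing down, gripper open.
Joint ranges: [-2.59, 2.59], [-0.33, 1.99], [-1.39, 1.29], [0.1, 2.45], [-1.04, 4.18], [0.21, 1.99], [-2.66, 2.66]. Speed limits (rad/s): [2.57, 2.57, 3.14, 3.14, 3.14, 3.14, 3.14].

INTERFACE

Orientations are given as [roll, pitch, yaw] about the fixed x, y, z axes, in that order (R = Rz(yaw) Ry(pitch) Rx(roll)).
In Python, from plant import robot gives the robot as it stands. Calls block until the motion is done:
- robot.goto(position, orientation): joint-space move of the TCP to a pose.
- robot.move_straight(position, vel=0.15, attitude=None, contact_N=None): straight line of the TCP; attitude=None keeps the orientation; vel is the mean speed in m/s. With contact_N (N) it stops when the force on the tool has changed by that much, and returns True; else False.
- robot.move_joints(angles): joint-space move.
- robot.grip(opening, strength=None): opening from 0.0 (shut) to 1.0 (fully open); strength is the grip in N (None keeps the last); returns when the fingers have stopped.
- robot.sleep(seconds).
- robot.inverse_kinematics(position, orientation): joint angles nearest the present ones, or None.
- robot.sense(): the state.
- robot.grab_frame(name): name is "scene" or "top" or "wrist"; returns a dict with "image" (480x640x3 uint8, red, green, blue), "range_z" (480x640 float32, m along the optical axis (not along the pixel's ray), 0 where there is no reading), "fx", "fy", "cx", "cy" (pixels), "dist_coeffs" ([k1, k2, p1, p2, k3] as OpenCV has them; the pictures are not rectified), "R" (3x3) and "t" (3): a world point X has camera coordinates R X + t. Camera axes: x right, y down, z forward; pixel columns grow to the right and rows downward; lengths in m; the calibration is good to about 2 mm. A picture is of the moment at which its call begins.
A pose or a line that the arm cannot do raises robot.IKError and nothing moves.
- robot.close_job(): hands the job in; it is judged then, once.
The state is a dict: "t": time; "joint_pos": joint angles; "joint_velocities": joint speeds; "effort": joint torques, N m; "tcp_pos": TCP position; "tcp_rot": TCP orientation; "wrist_force": force on the tool from outside, world axes, zero at the start; "torque": the same for the moment, N m; "opening": opening from 0.0 (shut) to 1.0 (fully open); "gripper_force": force on a finger pad.
Only numpy, scipy, OpenCV 4.12 (cv2) and the standard library are available. Lean on these libraries where they do the work, as an engineer would, in place of code of your own. Each camera call takes 0.05 s, during which the arm holds its last target. There are 200 camera calls.

## Working session

There is one attempt and no reset: what is moved stays moved. The work goes in short steps, each a Python script; the robot and the scene stay as the last script left them, time stands still between calls to the robot, and variables do not carry over. Pictures are saved under pics/ and viewed, at most 14 in all, crops included, and the job is handed in when it is done.

```bash
ls; mkdir -p pics; python3 - <<'E'
from plant import robot
import cv2,numpy as np,pickle
s=robot.sense(); print(s['t'],s['tcp_pos'],s['tcp_rot'],s['opening'],robot.nose_length)
for n in ['scene','top']:
    f=robot.grab_frame(n); pickle.dump(f,open(f'{n}.pkl','wb'))
    cv2.imwrite(f'pics/{n}0.png',f['image'][:,:,::-1]); print(n,f['fx'],f['fy'],f['cx'],f['cy'],f['dist_coeffs'],np.round(-f['R'].T@f['t'],3),np.round(f['R'],3).tolist(),(f['range_z']>0).mean())
E
```

```text
pics
0.0 [ 0.28714657 -0.61022469  0.24124164] [-3.13957781e+00  5.84194414e-05  4.39870633e-01] 0.9957239606004957 0.011
scene 586.5028483438374 586.5028483438374 319.2810577433439 242.63069678213125 [-0.00267012  0.          0.          0.          0.        ] [-0.42   0.608  1.318] [[-0.597, -0.802, -0.018], [-0.591, 0.455, -0.666], [0.542, -0.387, -0.746]] 0.9811263020833333
top 610.2258008173734 610.2258008173734 308.2439211649662 244.87606578329698 [-0.01151078  0.          0.          0.          0.        ] [ 0.259 -0.009  1.423] [[-0.027, -1.0, 0.013], [-0.989, 0.025, -0.146], [0.145, -0.017, -0.989]] 0.995908203125
```

View pics/scene0.png

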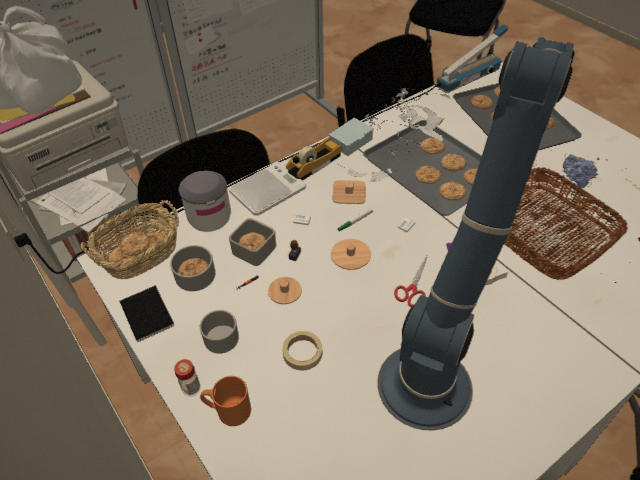

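View pics/top0.png

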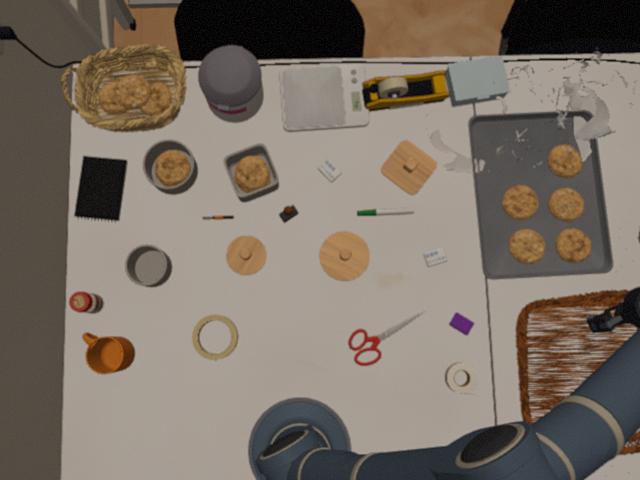

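The top view shows these parts:
- **Round canister:** (170,167)
- **Square canister:** (251,172)
- **Small empty canister:** (148,266)
- **Round lid:** (345,256)
- **Square lid:** (409,167)
- **Small lid:** (246,255)

Packet candidates are the white pads with blue print at (330,170) and (435,257), which fit the description, and the purple pad at (461,324), which is the look-alike to leave alone. For the round lid, (345,256) is visibly larger than (246,255). I'll measure these and check them in one enlarged crop.

```bash
cat > h.py <<'E'
import numpy as np,cv2
def rays(f,px):
    K=np.array([[f['fx'],0,f['cx']],[0,f['fy'],f['cy']],[0,0,1]])
    u=cv2.undistortPoints(np.float64(px).reshape(-1,1,2),K,np.array(f['dist_coeffs'])).reshape(-1,2)
    d=np.c_[u,np.ones(len(u))]@f['R']; return -f['R'].T@f['t'],d
def onplane(f,px,z):
    c,d=rays(f,px); return (c+d*((z-c[2])/d[:,2])[:,None])[:,:2]
def cloud(f):
    h,w=f['range_z'].shape; v,u=np.mgrid[:h,:w]
    c,d=rays(f,np.c_[u.ravel(),v.ravel()]); return (c+d*f['range_z'].reshape(-1,1)).reshape(h,w,3)
def blobs(f,mask,box,z):
    """largest contour of mask inside pixel box -> minAreaRect and min circle on plane z"""
    m=np.zeros(mask.shape,np.uint8); x0,y0,x1,y1=box; m[y0:y1,x0:x1]=mask[y0:y1,x0:x1]
    m=cv2.morphologyEx(m,cv2.MORPH_OPEN,np.ones((2,2),np.uint8))
    c=max(cv2.findContours(m,cv2.RETR_EXTERNAL,cv2.CHAIN_APPROX_NONE)[0],key=cv2.contourArea)
    p=np.float32(onplane(f,c.reshape(-1,2),z)); r=cv2.minAreaRect(p); ce=cv2.minEnclosingCircle(p); e=cv2.fitEllipse(p)
    return r,ce,e
E
python3 - <<'E'
from h import *; import pickle
f=pickle.load(open('top.pkl','rb')); P=cloud(f); z=P[:,:,2]
hsv=cv2.cvtColor(f['image'],cv2.COLOR_RGB2HSV)
wood=((hsv[:,:,1]>70)&(hsv[:,:,0]<25)&(hsv[:,:,2]>110))&(z<0.03)
print('table z',np.median(z[200:240,160:200]))
def show(n,b):
    r,c,e=b; print(n,'rect',np.round(r[0],4),np.round(r[1],4),round(r[2],1),'circ',np.round(c[0],4),round(2*c[1],4),'ell',np.round(e[0],4),np.round(e[1],4))
rim=(z>0.058)&(z<0.08)
for n,b in dict(roundc=(135,130,205,200),squarec=(215,138,290,205),smallc=(115,235,180,295)).items(): show(n,blobs(f,rim,b,0.068)); 
plate=((z>0.007)&(z<0.06))
for n,b in dict(roundlid=(310,222,380,292),sqlid=(372,132,445,202),smalllid=(218,228,275,282)).items(): show(n,blobs(f,wood|(plate&(hsv[:,:,1]>70)),b,0.015))
for n,b in dict(roundlid=(310,222,380,292),sqlid=(372,132,445,202),smalllid=(218,228,275,282)).items():
    show(n+' knob',blobs(f,(z>0.037)&(z<.055),b,0.045))
pad=(z>0.0045)&(z<0.02)
for n,b in dict(pA=(312,152,350,190),pB=(415,240,455,275)).items(): show(n+' depth',blobs(f,pad,b,0.009))
im=f['image'][:,:,::-1]
a=cv2.resize(im[145:275,310:450],None,fx=4,fy=4,interpolation=cv2.INTER_CUBIC)
b=cv2.resize(im[290:360,430:490],None,fx=4,fy=4,interpolation=cv2.INTER_CUBIC)
o=np.zeros((520,800,3),np.uint8); o[:,:560]=a; o[:280,560:800]=b
cv2.imwrite('pics/crop1.png',o)
E
```

```text
table z 0.00012247421254629742
roundc rect [0.6596 0.2868] [0.0978 0.1168] 35.7 circ [0.6514 0.2808] 0.119 ell [0.6505 0.28  ] [0.1119 0.1143]
squarec rect [0.6321 0.0921] [0.1084 0.106 ] 20.5 circ [0.6325 0.092 ] 0.1352 ell [0.6325 0.0922] [0.1185 0.1204]
smallc rect [0.4211 0.329 ] [0.0933 0.0915] 44.5 circ [0.4211 0.3285] 0.0952 ell [0.4208 0.3287] [0.0918 0.0932]
roundlid rect [ 0.4362 -0.1188] [0.1142 0.1151] 88.3 circ [ 0.4359 -0.1181] 0.1172 ell [ 0.4359 -0.1182] [0.1147 0.1152]
sqlid rect [ 0.645  -0.2791] [0.1044 0.1056] 50.5 circ [ 0.6449 -0.2793] 0.1341 ell [ 0.6449 -0.2791] [0.1182 0.1187]
smalllid rect [0.4431 0.1113] [0.0907 0.089 ] 88.6 circ [0.4433 0.1109] 0.0932 ell [0.4433 0.1109] [0.0905 0.0911]
roundlid knob rect [ 0.4355 -0.1176] [0.0228 0.0231] 88.0 circ [ 0.4361 -0.1179] 0.0259 ell [ 0.436  -0.1178] [0.0239 0.0242]
sqlid knob rect [ 0.6447 -0.2789] [0.0261 0.0276] 51.6 circ [ 0.6456 -0.2784] 0.0324 ell [ 0.6453 -0.2787] [0.0275 0.0289]
smalllid knob rect [0.4436 0.1099] [0.0227 0.023 ] 89.2 circ [0.4435 0.1102] 0.0265 ell [0.4436 0.1102] [0.0231 0.0241]
pA depth rect [ 0.6433 -0.0906] [0.0498 0.0362] 42.6 circ [ 0.6443 -0.0908] 0.0579 ell [ 0.644  -0.0903] [0.0375 0.0579]
pB depth rect [ 0.4295 -0.3323] [0.0352 0.0495] 15.2 circ [ 0.43   -0.3325] 0.0569 ell [ 0.43   -0.3325] [0.0386 0.053 ]
```

View pics/crop1.png

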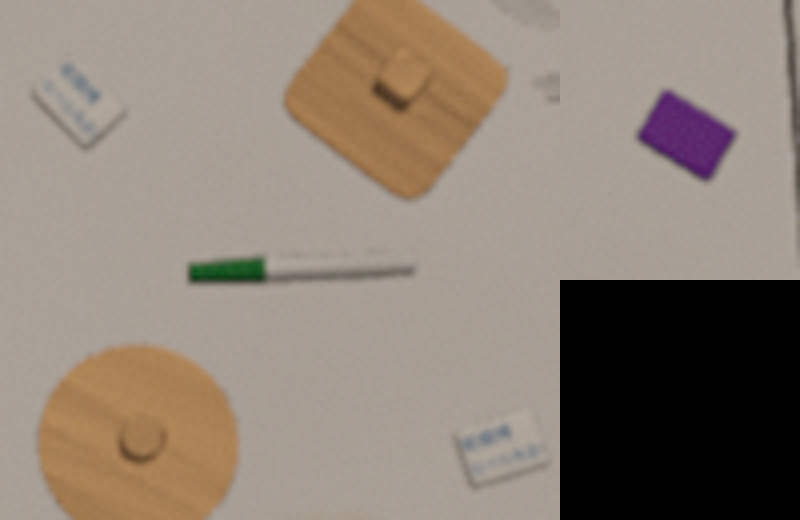

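The crop confirms it. The two white pads with blue print at crop (78,100) and (500,447), which are top-view (330,170) and (435,257), are the packets. The pad at (461,324) is plain purple and stays where it is. First I'll cross-check the canister rims in the scene view and check reachability, then pick packet A.

```bash
cat > m.py <<'E'
from plant import robot
import numpy as np
pi=np.pi
def orient(xy,z,yaw):
    best=None; q=np.array(robot.sense()['joint_pos'])
    for k in (0,pi,-pi):
        y=(yaw+k+pi)%(2*pi)-pi
        j=robot.inverse_kinematics([*xy,z],[pi,0,y])
        if j is not None:
            c=np.abs(np.array(j)-q).max()
            if best is None or c<best[0]: best=(c,y)
    return [pi,0,best[1]] if best else None
def st(n):
    s=robot.sense(); print(n,'t',round(s['t'],2),'p',np.round(s['tcp_pos'],4),'yaw',round(s['tcp_rot'][2],3),'F',np.round(s['wrist_force'],1),'op',round(s['opening'],3),'gf',np.round(s['gripper_force'],1))
def over(xy,yaw,z=0.2):
    o=orient(xy,z,yaw); robot.goto([*xy,z],o); st('over')
def down(xy,z,vel=.12,c=None):
    r=robot.move_straight([*xy,z],vel=vel,contact_N=c); st('down %s'%r); return r
E
python3 - <<'E'
from h import *; import pickle
f=pickle.load(open('scene.pkl','rb')); P=cloud(f)
t=pickle.load(open('top.pkl','rb')); T=cloud(t)
for nm,c in (('round',(.6514,.2808)),('square',(.632,.092))):
  for n,Q in (('scene',P),('top',T)):
    q=Q.reshape(-1,3); q=q[(q[:,2]>.06)&(q[:,2]<.076)&(np.hypot(q[:,0]-c[0],q[:,1]-c[1])<.085)]
    p=np.float32(q[:,:2]); print(nm,n,len(p),cv2.minEnclosingCircle(p),cv2.minAreaRect(p),q[:,2].max())
from m import *
for n,x,y,z,w in [('pA',.6437,-.0907,.013,42.6),('pB',.4297,-.3324,.013,-74.8),('R',.6514,.2808,.055,0),('R',.6514,.2808,.22,0),('S',.632,.092,.055,20.5),('rl',.436,-.118,.03,0),('sl',.645,-.279,.03,50.8),('Sl',.632,.092,.09,20.5)]:
    print(n,orient((x,y),z,np.radians(w)))
over((.6437,-.0907),np.radians(42.6),.12)
robot.grip(.62,40); st('g')
down((.6437,-.0907),.03)
c=down((.6437,-.0907),.004,vel=.03,c=4)
E
```

```text
round scene 318 ((0.6531513333320618, 0.284078449010849), 0.06293356418609619) ((0.6518771648406982, 0.28491103649139404), (0.11724063754081726, 0.12074583023786545), 53.445491790771484) 0.0755608951404918
round top 428 ((0.6544811725616455, 0.28277939558029175), 0.05981150642037392) ((0.6546733975410461, 0.28306055068969727), (0.11775501817464828, 0.11604200303554535), 43.78591537475586) 0.07567896008755937
square scene 346 ((0.632117748260498, 0.09416214376688004), 0.07074982672929764) ((0.6329526901245117, 0.09615372121334076), (0.11127056926488876, 0.11160534620285034), 22.237180709838867) 0.07538189173338505
square top 436 ((0.6350149512290955, 0.09457109868526459), 0.06773729622364044) ((0.6357065439224243, 0.09457619488239288), (0.10809528827667236, 0.10660412907600403), 21.30082893371582) 0.07504155453376748
pA [3.141592653589793, 0, np.float64(0.7435102613495843)]
pB [3.141592653589793, 0, np.float64(1.8360863730980341)]
R [3.141592653589793, 0, np.float64(-3.141592653589793)]
R [3.141592653589793, 0, np.float64(-3.141592653589793)]
S [3.141592653589793, 0, np.float64(-2.7838001569309556)]
rl [3.141592653589793, 0, np.float64(-3.141592653589793)]
sl [3.141592653589793, 0, np.float64(0.8866272600131193)]
Sl [3.141592653589793, 0, np.float64(-2.7838001569309556)]
over t 2.39 p [ 0.6436 -0.0926  0.1201] yaw 0.741 F [ 0.2 -0.5 -0.3] op 1.002 gf 0.0
g t 2.82 p [ 0.6437 -0.0909  0.1201] yaw 0.743 F [-0.3  0.5  0.7] op 0.617 gf 0.0
down False t 3.72 p [ 0.6444 -0.0906  0.0307] yaw 0.744 F [0.5 0.8 1.1] op 0.619 gf 0.0
down True t 4.42 p [ 0.6434 -0.0907  0.0076] yaw 0.743 F [-0.8  0.7  4.7] op 0.623 gf 2.4
```

```bash
python3 - <<'E'
from m import *
P=(.6437,-.0907)
robot.move_straight([*P,.0115],vel=.05); robot.grip(0.2,40); st('closed')
robot.move_straight([*P,.15],vel=.15); st('lift')
S=(.6335,.0935)
over(S,np.radians(20.8),.15); robot.sleep(.2)
import cv2
f=robot.grab_frame('wrist'); cv2.imwrite('pics/w1.png',f['image'][:,:,::-1])
import pickle; pickle.dump(f,open('w1.pkl','wb')); st('w')
E
```

```text
closed t 4.97 p [ 0.6437 -0.0905  0.0115] yaw 0.744 F [ 0.2 -0.   1.9] op 0.398 gf 39.9
lift t 6.05 p [ 0.6429 -0.0908  0.1488] yaw 0.743 F [-0.5  0.1  0.3] op 0.39 gf 39.7
over t 6.82 p [0.6334 0.092  0.1491] yaw 0.363 F [-0.1 -0.6 -0.7] op 0.394 gf 39.7
w t 7.07 p [0.6339 0.0912 0.1498] yaw 0.36 F [ 0.5 -0.5 -0.8] op 0.396 gf 39.7
```

View pics/w1.png

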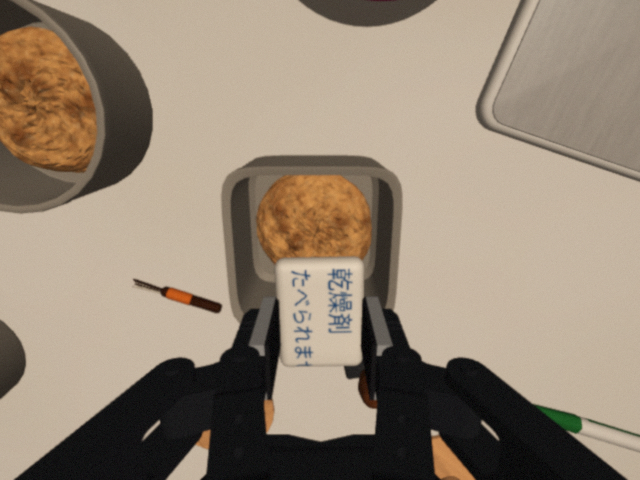

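The packet is held by its 36 mm sides, at about (320,312). The square canister's rim runs from (223,180) to (403,180), with its far edge at row 157, and is nicely aligned. I'll refine its centre from those points and place the packet.

```bash
python3 - <<'E'
from m import *; from h import *; import pickle
f=pickle.load(open('w1.pkl','rb'))
p=onplane(f,[[223,185],[403,185],[312,157]],.068); print(p.round(4),np.linalg.norm(p[1]-p[0]))
a=np.radians(20.8); print(p)
e=p[1]-p[0]; e/=np.linalg.norm(e); n=np.array([-e[1],e[0]]); m=(p[0]+p[1])/2
ang=np.degrees(np.arctan2(e[1],e[0]))
far=p[2]; c=m+n*((far-m)@n)-n*.053 if (far-m)@n>0 else m+n*((far-m)@n)+n*.053
print('centre',c,'edge dir',ang)
S=(.6335,.0935)
S=tuple((np.array(S)+c)/2) if np.linalg.norm(c-S)<.006 else S
print(S)
over(S,np.radians(20.8),.12)
down(S,.065,.1)
c=down(S,.035,vel=.03,c=3)
z=robot.sense()['tcp_pos'][2]
robot.move_straight([*S,z+.001],vel=.05); robot.grip(.52); st('rel')
robot.move_straight([*S,.14],vel=.15)
f=robot.grab_frame('wrist'); cv2.imwrite('pics/w2.png',f['image'][:,:,::-1])
B=(.4297,-.3324)
over(B,np.radians(-74.8),.12); robot.grip(.62,40)
f=robot.grab_frame('wrist'); cv2.imwrite('pics/w3.png',f['image'][:,:,::-1]); st('end')
a=np.hstack([cv2.resize(cv2.imread(f'pics/w{i}.png'),(400,300)) for i in (2,3)]); cv2.imwrite('pics/w23.png',a)
E
```

```text
[[0.653  0.1568]
 [0.6894 0.06  ]
 [0.6859 0.1145]] 0.10344091220282428
[[0.65297831 0.15684746]
 [0.68944866 0.06004903]
 [0.68587651 0.11450086]]
centre [0.63645415 0.09535211] edge dir -69.35530251452529
(np.float64(0.6349770743642459), np.float64(0.09442605543266434))
over t 7.32 p [0.6335 0.0931 0.1183] yaw 0.362 F [-0.   0.6  0.8] op 0.393 gf 39.9
down False t 8.02 p [0.6354 0.0946 0.0654] yaw 0.363 F [-0.4 -0.5  0.4] op 0.392 gf 39.9
down True t 8.57 p [0.6353 0.0944 0.0526] yaw 0.363 F [-1.5  0.2  3.9] op 0.392 gf 40.4
rel t 9.09 p [0.6348 0.0944 0.0534] yaw 0.363 F [-0.1  0.2  0.7] op 0.522 gf 0.0
over t 11.6 p [ 0.431  -0.3311  0.12  ] yaw -1.303 F [ 0.4  0.6 -0.8] op 0.516 gf 0.0
end t 11.9 p [ 0.4301 -0.332   0.12  ] yaw -1.304 F [-0.   1.1 -0.2] op 0.622 gf 0.0
```

View pics/w23.png

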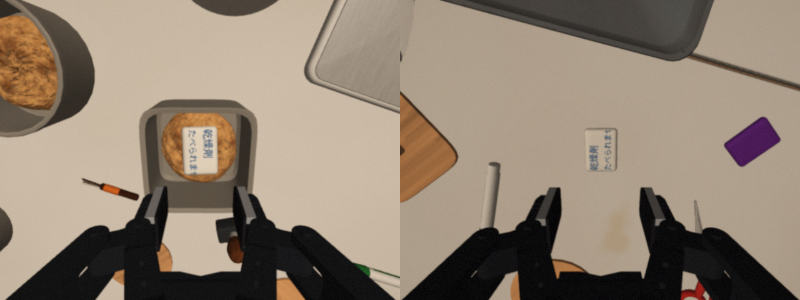

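Left: packet A lies on the cookies in the square canister at (200,150). Right: packet B sits centred between the jaws at (601,150), with the purple pad well clear at (752,142). I'll pick B for the round canister.

```bash
python3 - <<'E'
from m import *; from h import *
B=(.4297,-.3324)
down(B,.0115,.1); robot.grip(.2,40); st('closed')
robot.move_straight([*B,.15],vel=.15); st('lift')
R=(.653,.282)
over(R,np.arctan2(.282,.653)+0,.15); robot.sleep(.2)
import pickle
f=robot.grab_frame('wrist'); cv2.imwrite('pics/w4.png',f['image'][:,:,::-1]); pickle.dump(f,open('w4.pkl','wb')); st('w')
P=cloud(f).reshape(-1,3); q=P[(np.abs(P[:,2]-.068)<.004)&(np.hypot(P[:,0]-R[0],P[:,1]-R[1])<.075)]
print(len(q),cv2.minEnclosingCircle(np.float32(q[:,:2])))
E
```

```text
down False t 13.13 p [ 0.4301 -0.3327  0.0121] yaw -1.306 F [1.3 0.2 0.5] op 0.619 gf 0.0
closed t 13.43 p [ 0.43   -0.3327  0.0124] yaw -1.306 F [-0.5  1.1  6.1] op 0.391 gf 40.0
lift t 14.51 p [ 0.4291 -0.3319  0.1491] yaw -1.305 F [-0.   0.5  0.1] op 0.393 gf 39.7
over t 16.83 p [0.6537 0.2799 0.15  ] yaw 0.405 F [-0.4 -0.8 -0.1] op 0.396 gf 39.7
w t 17.08 p [0.6532 0.2813 0.15  ] yaw 0.407 F [-0.1  0.1  0.1] op 0.392 gf 39.7
3819 ((0.650469958782196, 0.2831971049308777), 0.05933953449130058)
```

View pics/w4.png

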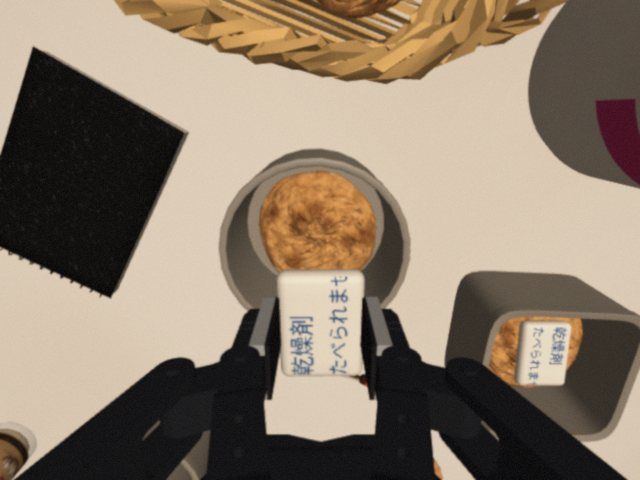

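Packet B is held at (320,325). The round canister rim spans columns 221–410, centred on the jaws to within about 3 mm. Next I'll place it and go for the round lid.

```bash
python3 - <<'E'
from m import *; from h import *
R=(.652,.283); L=(.436,-.118)
down(R,.065,.12); down(R,.035,vel=.03,c=3)
z=robot.sense()['tcp_pos'][2]
robot.move_straight([*R,z+.001],vel=.05); robot.grip(.52); st('rel')
robot.move_straight([*R,.15],vel=.15)
f=robot.grab_frame('wrist'); cv2.imwrite('pics/w5.png',f['image'][:,:,::-1])
over(L,-.26,.13); robot.grip(.6,50)
f=robot.grab_frame('wrist'); cv2.imwrite('pics/w6.png',f['image'][:,:,::-1])
P=cloud(f).reshape(-1,3); q=P[(np.abs(P[:,2]-.015)<.004)&(np.hypot(P[:,0]-L[0],P[:,1]-L[1])<.07)]
print(len(q),cv2.minEnclosingCircle(np.float32(q[:,:2])))
down(L,.031,.1,c=6); robot.grip(.1,50); st('closed'); z=robot.sense()['tcp_pos'][2]
robot.move_straight([*L,.16],vel=.1); st('lift')
f=robot.grab_frame('wrist'); cv2.imwrite('pics/w7.png',f['image'][:,:,::-1])
cv2.imwrite('pics/w567.png',np.hstack([cv2.resize(cv2.imread(f'pics/w{i}.png'),(266,200)) for i in (5,6,7)]))
E
```

```text
down False t 17.94 p [0.6526 0.2834 0.0658] yaw 0.408 F [-0.   1.   0.6] op 0.395 gf 39.7
down True t 18.48 p [0.6522 0.283  0.0537] yaw 0.408 F [-1.3 -0.3  4.3] op 0.394 gf 40.2
rel t 19.0 p [0.6519 0.2829 0.0544] yaw 0.408 F [-0.2  0.4  0.9] op 0.521 gf 0.0
over t 21.5 p [ 0.4373 -0.1171  0.1302] yaw -0.258 F [0.2 1.  0.5] op 0.52 gf 0.0
19785 ((0.43508002161979675, -0.11677147448062897), 0.05938996002078056)
down False t 22.93 p [ 0.4364 -0.1181  0.0314] yaw -0.26 F [ 0.3  0.3 -0.1] op 0.598 gf 0.0
closed t 23.28 p [ 0.4365 -0.118   0.0318] yaw -0.26 F [-0.2  0.5  5.4] op 0.288 gf 48.8
lift t 24.73 p [ 0.4355 -0.1179  0.1594] yaw -0.26 F [ 0.8 -0.1  0.4] op 0.289 gf 49.0
```

View pics/w567.png

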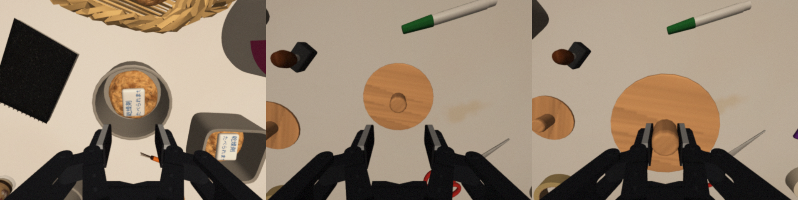

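Packet B is on the cookies (left panel) and the round lid is held by its knob (right panel). Now I'll fit it.

```bash
python3 - <<'E'
from m import *; from h import *
R=(.652,.283)
over(R,.4,.19); robot.sleep(.2); down(R,.115,.1)
down(R,.0865,vel=.03,c=6); robot.sleep(.2); st('settled')
f=robot.grab_frame('top'); cv2.imwrite('pics/t2.png',cv2.resize(f['image'][100:300,60:260,::-1],(400,400)))
g=robot.grab_frame('wrist'); cv2.imwrite('pics/w8.png',np.hstack([cv2.imread('pics/t2.png'),cv2.resize(g['image'][:,:,::-1],(400,400))]))
E
```

```text
over t 26.45 p [0.6526 0.2806 0.1899] yaw 0.397 F [ 0.4 -0.  -1.7] op 0.282 gf 49.0
down False t 27.55 p [0.6525 0.2834 0.1157] yaw 0.4 F [-0.1 -0.3 -0.5] op 0.284 gf 49.0
down True t 28.32 p [0.6517 0.2828 0.0899] yaw 0.4 F [-0.1 -0.4  3.6] op 0.285 gf 49.6
settled t 28.52 p [0.6517 0.2828 0.0899] yaw 0.4 F [ 0.2 -0.3  4.8] op 0.289 gf 49.6
```

View pics/w8.png

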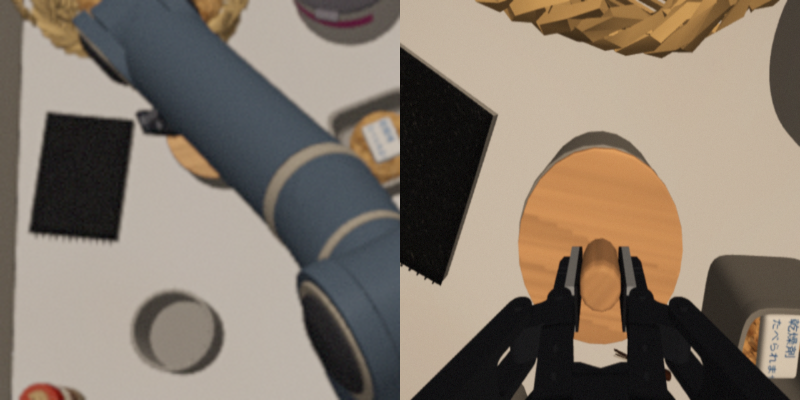

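The contact height of 0.0899 matches a fully seated lid (0.0898), and the lid covers the rim evenly at (600,240). I'll release it and fetch the square lid.

```bash
python3 - <<'E'
from m import *; from h import *
R=(.652,.283); L=(.645,-.279)
robot.grip(.6,50); robot.move_straight([*R,.19],vel=.15); st('rel')
g=robot.grab_frame('wrist')
q=cloud(g).reshape(-1,3); q=q[(np.abs(q[:,2]-.073)<.012)&(np.hypot(q[:,0]-R[0],q[:,1]-R[1])<.055)&(np.hypot(q[:,0]-R[0],q[:,1]-R[1])>.02)]
A=np.c_[q[:,:2]-R,np.ones(len(q))]; print('plate slope',np.linalg.lstsq(A,q[:,2],rcond=None)[0],np.percentile(q[:,2],[5,50,95]))
over(L,np.radians(50.8),.15); robot.sleep(.1)
f=robot.grab_frame('wrist'); P=cloud(f).reshape(-1,3)
for z0,r in ((.015,.08),(.045,.025)):
    q=P[(np.abs(P[:,2]-z0)<.004)&(np.hypot(P[:,0]-L[0],P[:,1]-L[1])<r)]; print(len(q),cv2.minAreaRect(np.float32(q[:,:2])))
down(L,.0315,.1,c=6); robot.grip(.1,50); st('closed')
robot.move_straight([*L,.16],vel=.1); st('lift')
h=robot.grab_frame('wrist'); cv2.imwrite('pics/w9.png',np.hstack([cv2.resize(x['image'][:,:,::-1],(266,200)) for x in (g,f,h)]))
E
```

```text
rel t 29.82 p [0.6514 0.2825 0.1889] yaw 0.4 F [ 1.   0.5 -1. ] op 0.6 gf 0.0
plate slope [ 0.00075789 -0.00053609  0.07377124] [0.0726926  0.0737742  0.07484015]
over t 31.9 p [ 0.6457 -0.2772  0.1502] yaw 0.889 F [ 0.3  0.6 -0. ] op 0.596 gf 0.0
17091 ((0.6448410749435425, -0.2779785990715027), (0.10628119111061096, 0.10618343204259872), 50.77505874633789)
1406 ((0.6453726887702942, -0.2775793969631195), (0.026476509869098663, 0.025984786450862885), 50.56440353393555)
down False t 33.38 p [ 0.6456 -0.2791  0.0324] yaw 0.887 F [-0.2 -0.5  0.6] op 0.602 gf 0.0
closed t 33.73 p [ 0.6456 -0.2791  0.0324] yaw 0.887 F [-0.1  0.5  4.1] op 0.296 gf 50.5
lift t 35.16 p [ 0.6445 -0.2789  0.159 ] yaw 0.887 F [ 0.9  0.  -1.2] op 0.296 gf 49.9
```

View pics/w9.png

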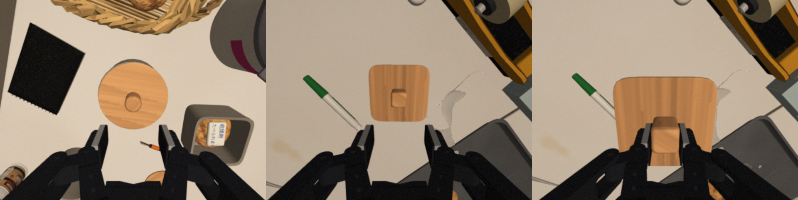

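The round lid is level at the right height and the square lid is held square in the jaws. Now I'll fit the square lid.

```bash
python3 - <<'E'
from m import *; from h import *
S=(.6347,.0942)
over(S,np.radians(20.8),.19); robot.sleep(.2); down(S,.115,.1)
down(S,.0865,vel=.03,c=6); robot.sleep(.2); st('settled')
z=robot.sense()['tcp_pos'][2]
if z<.0925:
    robot.grip(.6,50); robot.move_straight([*S,.19],vel=.15); st('rel')
g=robot.grab_frame('wrist')
q=cloud(g).reshape(-1,3); r=np.hypot(q[:,0]-S[0],q[:,1]-S[1]); q=q[(np.abs(q[:,2]-.073)<.012)&(r<.052)&(r>.022)]
A=np.c_[q[:,:2]-S,np.ones(len(q))]; print('plate slope',np.linalg.lstsq(A,q[:,2],rcond=None)[0])
if z<.0925: robot.goto([.45,-.2,.25],orient((.45,-.2),.25,0))
f=robot.grab_frame('top')
cv2.imwrite('pics/end.png',np.hstack([cv2.resize(g['image'][:,:,::-1],(400,300)),cv2.resize(f['image'][100:310,80:360,::-1],(400,300))]))
P=cloud(f).reshape(-1,3)
for n,c in (('R',(.652,.283)),('S',S)):
    r=np.hypot(P[:,0]-c[0],P[:,1]-c[1]); 
    for a,b,rr in ((.066,.08,.08),(.092,.11,.03)):
        q=np.float32(P[(P[:,2]>a)&(P[:,2]<b)&(r<rr)][:,:2]); print(n,len(q),cv2.minEnclosingCircle(q),cv2.minAreaRect(q))
st('end')
E
```

```text
over t 36.61 p [0.6351 0.0923 0.1897] yaw 0.361 F [ 0.8 -0.7 -2.3] op 0.291 gf 49.9
down False t 37.71 p [0.6353 0.0944 0.1156] yaw 0.363 F [ 0.3 -0.3 -1. ] op 0.295 gf 49.9
down True t 38.48 p [0.6344 0.0941 0.0903] yaw 0.363 F [-1.  -0.3  3.5] op 0.295 gf 50.7
settled t 38.67 p [0.6344 0.0941 0.0903] yaw 0.363 F [-0.7  0.5  4.1] op 0.294 gf 50.9
rel t 39.88 p [0.634  0.0939 0.1891] yaw 0.363 F [ 0.4  0.4 -1.2] op 0.601 gf 0.0
plate slope [ 0.00075453 -0.00078408  0.07369579]
R 1893 ((0.6535738706588745, 0.2824738621711731), 0.06026682257652283) ((0.6535128951072693, 0.28152698278427124), (0.1167503073811531, 0.11790972203016281), 89.89685821533203)
R 114 ((0.6535336971282959, 0.2810933291912079), 0.01411987841129303) ((0.652381420135498, 0.28115057945251465), (0.026395495980978012, 0.024362828582525253), 59.71414566040039)
S 1940 ((0.6369839310646057, 0.09539087116718292), 0.06883933395147324) ((0.6370718479156494, 0.09407450258731842), (0.11111252009868622, 0.10806894302368164), 20.85457992553711)
S 141 ((0.6384119391441345, 0.09368371218442917), 0.01712043024599552) ((0.6383984684944153, 0.09360889345407486), (0.026923317462205887, 0.02607419714331627), 25.697250366210938)
end t 41.3 p [ 0.451  -0.1987  0.2498] yaw 0.003 F [ 0.3 -0.2 -0.5] op 0.599 gf 0.0
```

View pics/end.png

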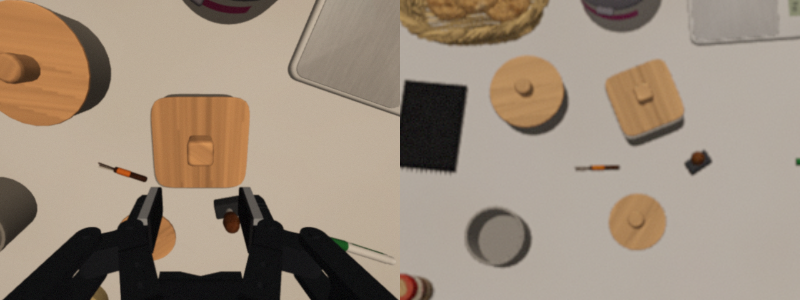

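Both lids sit level, plate top at about 73.7 mm and squarely on their canisters at (527,93) and (645,100). The small canister and its lid haven't been touched. I'm handing it in.

```bash
python3 -c "
from plant import robot
robot.sleep(.5); print(robot.close_job())"
```

```text
the job is handed in; nothing more can be done
None
```

I've handed the job in: the round and square canisters each have one packet on the cookies and their own lid on, level and fully down by my measurements, and the small canister and its lid were not touched; the hand-in gave no verdict.

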